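# Let a batch of dowels out of the lever hopper

## Robot

A 6-joint arm with a two-finger parallel gripper is mounted at the origin on a cart in front of the work surface, level with it; the furniture and walls round the work are solid. World frame = base frame: x ahead of the robot, y to its left, z up, the work surface at z = 0. Lengths are in m, angles in rad, forces in N, time in s.
With the tool pointing down it reaches from about 0.35 to 0.95 m from the base axis. Payload 17.4 kg.
Tool frame: the origin (TCP) lies at the very end of the fingers, on their centre line; the grasp point (between the pads) lies 19 mm behind it; z points along the fingers, y is the direction in which the jaws open and shut (so a half turn about z gives the same grasp; the last joint's range is limited). The gripper opens to 93 mm and grips with 3 to 60 N. Pads are 15 mm wide; open, the fingers measure 128 mm over their backs; the gripper's body (75 mm by 188 mm) begins 65 mm behind the grasp point.
Start: joints at [1.278, 0.116, 1.442, -0, 1.584, -0.038], TCP at [0.17, 0.653, 0.219] pointing down, gripper open.
Joint ranges: [-2.83, 2.83], [-0.83, 2.19], [0.07, 2.5], [-1.14, 4.28], [0.01, 3], [-2.97, 2.97]. Speed limits (rad/s): [1.89, 1.89, 2.22, 3.14, 3.14, 3.14].

## Interface

Orientations are given as [roll, pitch, yaw] about the fixed x, y, z axes, in that order (R = Rz(yaw) Ry(pitch) Rx(roll)).
In Python, from rig import manip, eyes, job gives the robot as it stands. The module is installed in compiled form; this text tells all that it offers.
- The arm moves only by the tool servo_tool, never from a script. Its argument "deltas" is a list of rows, each a list of 3 entries, a list of its own where there are three numbers: the shift along the tool's x, y, z each as a share of 25 cm, from -1 to 1, then the turn, a rotation vector about the tool's x, y, z each as a share of 360 degrees, from -1 to 1, then the opening, from 0 (shut) to 1 (fully open). In form: [[[tx, ty, tz], [wx, wy, wz], hand], ...]. A call has 1 to 12 rows; each row is the pose to reach, as a shift and turn from the pose commanded when the call began, along the tool's axes at that moment, turning the shorter way round; what a row does not reach only later rows make up. A row lasts 1/10 s, in which the tool goes at most 50 mm and 8.59 degrees, less where a joint would pass 70% of its speed; a pose out of reach is approached as far as the arm can. A call with a number of a shift or a turn outside -1 to 1 is refused whole. A call with a gripper value outside its range is refused whole. The fingers move at their own pace and stop on an object; "newtons" is the grip in N (left out, the last holds). Time passes only in rows, so rows that repeat a pose let the fingers close. It gives the time, the measured TCP pose, the force and the opening at its end, in the units of the state.
- manip.sense(): the state, without advancing time (a new reading comes with each control period).
- eyes.snapshot(name): name is "scene" or "top"; returns a dict with "color" (400x640x3 uint8, red, green, blue), "z_map" (400x640 float32, m along the optical axis (not along the pixel's ray), 0 where there is no reading), "K" (3x3 intrinsics, pixels), "view" (4x4, takes a point from world to camera coordinates). Camera axes: x right, y down, z forward; pixel columns grow to the right and rows downward; lengths in m; the calibration is good to about 2 mm. A picture is of the moment at which its call begins.
- job.job_done(): hands the job in, once; it reports no verdict.
The state is a dict: "t": time; "joint_pos": joint angles; "dq": joint speeds; "joint_efforts": joint torques, N m; "tcp_pos": TCP position; "eef_rot": TCP orientation; "force": force on the tool from outside, world axes, zero at the start; "ft_torque": the same for the moment, N m; "grip_width": opening from 0.0 (shut) to 1.0 (fully open).
Only numpy, scipy, OpenCV 4.12 (cv2) and the standard library are available. Lean on these libraries where they do the work, as an engineer would, in place of code of your own. Each camera call takes 0.05 s, during which the arm holds its last target. There are 200 camera calls.

## Task

Fetch the next batch of dowels from the dowel hopper: first push the empty wooden tray fully home under the hopper's mouth, then press the hopper's lever down and keep it down until all four dowels have rolled out into the tray. Let the lever come up slowly under your finger so that the lid is eased shut and does not slam, then move clear. Only push and press with the fingertips: raise the lid by its lever alone, do not lift the tray, do not touch the dowels, and leave the other things on the bench where they are.

Things in the scene. Friction and masses are not known exactly. Their poses are not given: they have to be found in the camera images.
- hopper: Dowel hopper, fixed to the bench: plywood box, 142 mm long, 114 wide, 130 high. Origin on the bench (z = 0) in the middle of its mouth; x points from the mouth to the rear (its front, -x, faces about toward the robot), y to its left. Two guide strips for the tray, 16 mm high, 113 mm apart, lie on the bench in front, to x = -0.138. The lever runs along its left side.
- tray: Loose open wooden tray, 110 (x) x 106 (y) x 36 mm high, walls 5 mm, 0.3 kg, empty. Origin under its centre, axes as the hopper's. It stands between the guide strips, 40 to 80 mm out; fully home its rear meets a stop, its origin then at x = -0.041, y = 0 in the hopper's frame. Push it at the middle of its front wall, 55 mm to -x of its origin.
- lever (a joint): Lever angle in rad: 0 up (lid shut), 0.30 down at its stop. Bent steel rod on the hopper's left side, pivoted at x = 0.020, z = 0.075 in the hopper's frame. It takes about 4 to 7 N at its pad, more at the stop; the lid's weight brings it up again, fast if let go: followed by the finger over two seconds it comes up gently.
- pad_top (a point): Middle of the top of the lever's black rubber press pad, 34 x 28 mm, at the lever's front end. Lever up: x = -0.151, y = 0.116, z = 0.124 in the hopper's frame; lever down: x = -0.158, z about 0.072, with free air below.
- lid: Hinged lid, grey sheet with a clear window, 144 x 120 mm, its front lip bent down 80 mm to close the mouth. Origin on its hinge, x = 0.130, z = 0.126 in the hopper's frame. Its tilt is 0 shut, about 0.7 rad with the lever fully down: a rod from the lever lifts it, 2.3 times as fast as the lever turns. Raised, its front stands 0.22 m high, no farther forward than x = -0.04.
- dowel_0: Loose wooden dowel, 16 mm diameter, 80 mm long, 18 g, lying across the hopper's floor behind the lip (first from the mouth). Origin in its middle, its y along its length. With the lid up it rolls down into the tray by itself within about 2 s.
- dowel_1: Loose wooden dowel, 16 mm diameter, 80 mm long, 18 g, lying across the hopper's floor behind the lip (number 2 from the mouth). Origin in its middle, its y along its length. With the lid up it rolls down into the tray by itself within about 2 s.
- dowel_2: Loose wooden dowel, 16 mm diameter, 80 mm long, 18 g, lying across the hopper's floor behind the lip (number 3 from the mouth). Origin in its middle, its y along its length. With the lid up it rolls down into the tray by itself within about 2 s.
- dowel_3: Loose wooden dowel, 16 mm diameter, 80 mm long, 18 g, lying across the hopper's floor behind the lip (number 4 from the mouth). Origin in its middle, its y along its length. With the lid up it rolls down into the tray by itself within about 2 s.
- masking_roll: Bystander: roll of masking tape lying flat, 96 mm across, 24 high. Origin under its middle.
- pencil_flat: Bystander: red flat carpenter's pencil, 168x12x10 mm. Origin under its middle.
- try_square: Bystander: try square lying flat, 177x118x19 mm. Origin under its middle.
- hinge_b: Bystander: steel butt hinge lying flat, 61x63x6 mm. Origin under its middle.
- sanding_block: Bystander: cork sanding block, 63x113x34 mm. Origin under its middle.
- box_dowels: Bystander: small carton, 64x71x51 mm. Origin under its middle.
- driver_black: Bystander: screwdriver with a black handle, 169 mm long. Origin under its middle.

How it is judged:
On the way, in this order (a step that is already met when the one before it is completed fails the run):
1. the tray is pushed fully home while the lid is still shut (x of tray in the frame of hopper above -0.048 m and angle between lid's own z axis and vertical below 0.05 rad), for 0.2 s.
2. the lever is held down with the lid high, and all four dowels have rolled into the tray (angle between lid's own z axis and vertical above 0.3 rad and x of dowel_0 in the frame of tray between -0.052 and 0.052 m and y of dowel_0 in the frame of tray between -0.05 and 0.05 m and z of dowel_0 in the frame of tray between 0.005 and 0.034 m and x of dowel_1 in the frame of tray between -0.052 and 0.052 m and y of dowel_1 in the frame of tray between -0.05 and 0.05 m and z of dowel_1 in the frame of tray between 0.005 and 0.034 m and x of dowel_2 in the frame of tray between -0.052 and 0.052 m and y of dowel_2 in the frame of tray between -0.05 and 0.05 m and z of dowel_2 in the frame of tray between 0.005 and 0.034 m and x of dowel_3 in the frame of tray between -0.052 and 0.052 m and y of dowel_3 in the frame of tray between -0.05 and 0.05 m and z of dowel_3 in the frame of tray between 0.005 and 0.034 m), for 0.2 s.
At the end, for the whole second after the job is handed in: The lid is shut (under 0.04 rad), all four dowels lie still inside the tray, and the tray stands flat, within 14 mm of fully home (angle between lid's own z axis and vertical below 0.04 rad and x of tray in the frame of hopper above -0.055 m and angle between tray's own z axis and vertical below 0.05 rad and linear speed of tray below 0.01 m/s and x of dowel_0 in the frame of tray between -0.052 and 0.052 m and y of dowel_0 in the frame of tray between -0.05 and 0.05 m and z of dowel_0 in the frame of tray between 0.005 and 0.034 m and x of dowel_1 in the frame of tray between -0.052 and 0.052 m and y of dowel_1 in the frame of tray between -0.05 and 0.05 m and z of dowel_1 in the frame of tray between 0.005 and 0.034 m and x of dowel_2 in the frame of tray between -0.052 and 0.052 m and y of dowel_2 in the frame of tray between -0.05 and 0.05 m and z of dowel_2 in the frame of tray between 0.005 and 0.034 m and x of dowel_3 in the frame of tray between -0.052 and 0.052 m and y of dowel_3 in the frame of tray between -0.05 and 0.05 m and z of dowel_3 in the frame of tray between 0.005 and 0.034 m and linear speed of each of dowel_0, dowel_1, dowel_2, dowel_3 below 0.03 m/s); the robot touches nothing.
It fails at once if the lid slams: it falls faster than 2 rad/s (angular speed of lid above 2 rad/s and velocity of joint lever below -0.1 rad/s).
It fails at once if the lid itself is touched (contact force between any of the fingers, the arm and lid above 1 N).
It fails at once if a dowel is touched by the fingers (contact force between the fingers and dowel_0 above 0.5 N or contact force between the fingers and dowel_1 above 0.5 N or contact force between the fingers and dowel_2 above 0.5 N or contact force between the fingers and dowel_3 above 0.5 N).
It fails at once if the tray is lifted or tipped (height (world z) of tray above 0.012 m or angle between tray's own z axis and vertical above 0.2 rad).
It fails at once if a bystander is moved by more than 20 mm (distance of any of masking_roll, pencil_flat, try_square, hinge_b, sanding_block, box_dowels, driver_black from where it was at the start of the episode above 0.02 m).
It also fails if it takes over 43 s, if anything falls off the work surface, if the arm or the gripper's body presses on something with over 40 N, if the wrist force passes 120 N, or if a joint passes its speed limit or range.

## Working session

There is one attempt and no reset: what is moved stays moved. The work goes in short steps, Python scripts to look and compute and a tool call to move; the robot and the scene stay as the last step left them, time stands still between calls to the robot, and variables do not carry over. Pictures are saved under pics/ and viewed, about 8 in all and at most 12, crops included, and the job is handed in when it is done.

Besides the shell and the picture viewer there is one more tool, called after "Emit:" as name(argument=value, ...), one argument or row to a line, values as JSON. servo_tool: Moves the arm, as the interface text tells. Its arguments: {"type":"object","properties":{"deltas":{"type":"array","items":{"type":"array"}},"newtons":{"type":"number"}},"required":["deltas"]}

```bash
mkdir -p pics; cat > h.py <<'E'
import numpy as np, cv2
from rig import manip, eyes, job
def snap(n):
    s=eyes.snapshot(n); return s
def cloud(s):
    z=s["z_map"]; v,u=np.mgrid[:400,:640]; K=s["K"]
    P=np.stack([(u-K[0,2])*z/K[0,0],(v-K[1,2])*z/K[1,1],z,np.ones_like(z)],-1)
    W=P@np.linalg.inv(s["view"]).T
    W=W[...,:3].copy(); W[z==0]=np.nan; return W
def save(s,f): cv2.imwrite(f,s["color"][...,::-1])
E
python3 - <<'E'
from h import *
for n in("scene","top"):
    s=snap(n); save(s,f"pics/{n}0.png"); np.savez(f"{n}0.npz",**s)
    print(n,np.linalg.inv(s["view"])[:3].round(3).tolist(),s["K"][0,0])
print(manip.sense())
E
```

```text
scene [[0.85, -0.397, 0.347, 0.102], [-0.527, -0.623, 0.578, -0.671], [-0.014, -0.674, -0.739, 1.022]] 454.3901451738872
top [[-0.015, -0.985, 0.172, 0.332], [-1.0, 0.015, -0.004, 0.039], [0.002, -0.172, -0.985, 1.283]] 398.45826913120055
{'t': 0.1, 'joint_pos': array([ 1.27823995e+00,  1.16474122e-01,  1.44219057e+00, -2.80391584e-05,
        1.58401524e+00, -3.78001090e-02]), 'dq': array([ 5.48026447e-04, -2.07967899e-03, -1.60635875e-03,  4.35411461e-04,
        5.71448481e-04,  7.29810494e-05]), 'joint_efforts': array([ 3.69032845e-03, -7.22888231e+01, -6.23878741e+01,  7.82613899e-02,
        2.27517576e-02, -6.35056244e-05]), 'tcp_pos': array([0.17007053, 0.65303437, 0.21795957]), 'eef_rot': array([-3.14050509e+00, -1.30724867e-05,  2.88683602e+00]), 'force': array([-0.5432458 ,  0.08858179, -0.44933592]), 'ft_torque': array([ 0.02275637, -0.01297955,  0.02010598]), 'grip_width': 0.9981955451206432}
```

View pics/scene0.png

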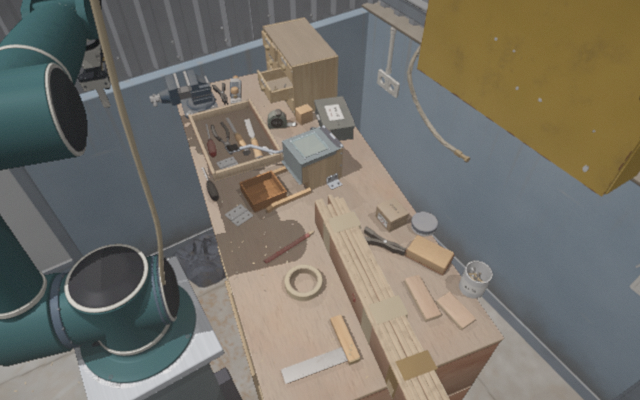

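View pics/top0.png

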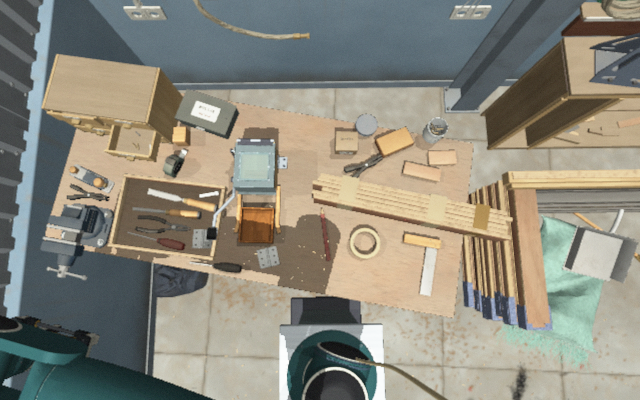

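The scene view shows the hopper at about (312,155), the tray at (263,190) and the toolbox at its left. In the top view the hopper lid is at (255,165), the tray at (256,225), and the lever rod runs from (235,190) to (215,222). Next I'll measure.

```bash
python3 - <<'E'
from h import *
s=dict(np.load("top0.npz")); W=cloud(s); np.save("W0.npy",W)
c=s["color"][125:285,185:305,::-1]; a=cv2.resize(c,None,fx=3.5,fy=3.5,interpolation=cv2.INTER_CUBIC)
s2=dict(np.load("scene0.npz")); b=cv2.resize(s2["color"][110:230,200:350,::-1],(375,300),interpolation=cv2.INTER_CUBIC)
im=np.zeros((560,800,3),np.uint8); im[:a.shape[0],:a.shape[1]]=a; im[:300,425:]=b
cv2.imwrite("pics/crop0.png",im)
for r in range(135,285,8): print(r,' '.join(f"{int(1000*z) if z==z else -1:4d}" for z in W[r,190:300:4,2]))
for p in [(255,165),(256,225),(237,200),(215,222)]: print(p,W[p[1],p[0]].round(3))
E
```

```text
135    5    1   -3    0    0    3   -1    1   25   49    2    0   -5   -4    0    0   -2    2   -3    5    0    2   -2    2    5   -4   -1    0
143    0    0   -1    0   -2   -2   -1    1   -4   -2   -3    0  131  133  129  129  131  129  130  132  130  129    0    1    1    4    4    1
151   -1    0   -2   -3    0   -1   -1    5    0    2    0  134  133  130  129  128  131  129  130  129  129  131   15   -1   -5    3   -4   -2
159   -3    0    2   -3   -1    0    0    1    2    0    1    1  126  129  131  129  135  131  131  131  129  132   25    2    5    1    0    0
167    1   -2    0    0    4   -1   -2    5    0   -2    3  129  129  131  131  130  128  130  130  130  131  129    9    7    4    3   -1    0
175    0   -3    0    5   -1    0    3    4    0    2    3  133  128  129  132  130  134  132  134  133  128  126   -1    1   -6    0   -1    1
183   35   37   41   40   39   -2    0   -2   -2    0    2  125  128  128  127  130  134  130  130  127  134  123    0    0   -4   -1    1    3
191    4    7    6    3    7   11    8   11   36   13    6   86   15   -1   53   55   59   5
[... 1062 characters left out ...]
5   38   37   38   39    8    4   30    2   -1    6    2    3    0    1    4    0    0    1    4   -1    3    3   -2   -4    3    4    0    0
263    3    5    9    7   10    2   14   15   22   22   21    0   -2    0   -3    0   -1   -2    3    2    8    1   -1   -2   -3   -2    0   -1
271 -816 -840 -856    1   -4    1    0    1    3   18   28   24   20    3    1    0    0   -2   -2    0    3   -1    1    1    1    0   -2    0
279 -833 -852 -861 -878 -899 -911 -917 -923 -922 -916 -919 -922 -914 -926    0    1    0    0    0    0   -2    2    0    3    4    2   -1   -1
(255, 165) [0.626 0.219 0.134]
(256, 225) [0.46  0.234 0.007]
(237, 200) [ 0.545  0.299 -0.007]
(215, 222) [0.46  0.338 0.114]
```

View pics/crop0.png

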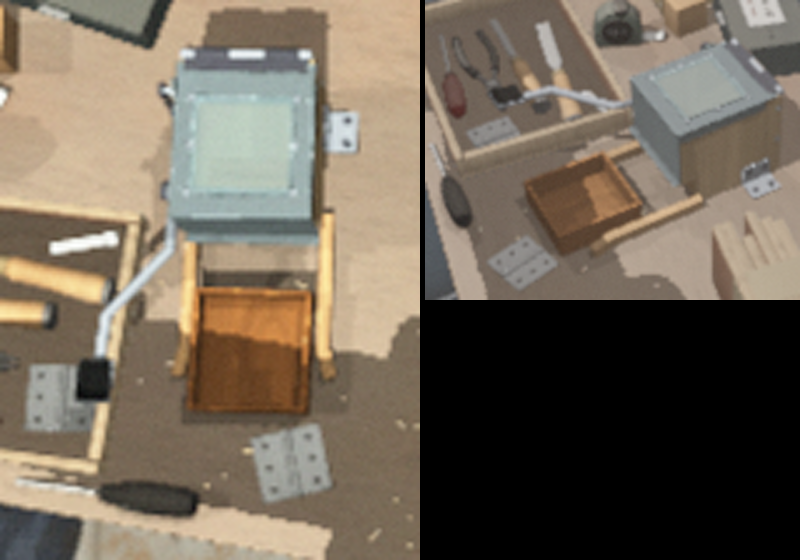

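The crop shows the black pad at top-image pixel (212,234), hanging over the toolbox. The tray is between the strips with its front edge at about row 242. The loose hinge lies in front of it at (268,256).

```bash
python3 - <<'E'
from h import *
s=dict(np.load("top0.npz")); W=np.load("W0.npy"); c=s["color"]
hsv=cv2.cvtColor(c,cv2.COLOR_RGB2HSV)
x,y,z=W[...,0],W[...,1],W[...,2]
v,u=np.mgrid[:400,:640]
K=s["K"]; T=np.linalg.inv(s["view"])
def ray(p,h):
    p=np.atleast_2d(p).astype(float); d=np.c_[(p[:,0]-K[0,2])/K[0,0],(p[:,1]-K[1,2])/K[1,1],np.ones(len(p))]@T[:3,:3].T
    return T[:3,3]+d*((h-T[2,3])/d[:,2])[:,None]
box=(u>205)&(u<300)&(v>130)&(v<250)
lid=(z>0.115)&(z<.145)&(u>228)&box&(v<195)
m=lid.astype(np.uint8); m=cv2.morphologyEx(m,cv2.MORPH_OPEN,np.ones((9,9)))
pts=np.argwhere(m)[:,::-1]; r=ray(pts,.130)
q=cv2.minAreaRect((r[:,:2]*1000).astype(np.float32)); print("lid rect",q); print(cv2.boxPoints(q))
pad=(z>.108)&(z<.14)&(v>222)&(v<250)&(u>200)&(u<225)&(hsv[...,2]<70)
pp=np.argwhere(pad)[:,::-1]; r=ray(pp,.124); print("pad",len(pp),r.mean(0),r.min(0),r.max(0),np.median(z[pad]))
tr=(hsv[...,0]<20)&(hsv[...,1]>140)&(u>225)&(u<285)&(v>200)&(v<250)
n,l,st,_=cv2.connectedComponentsWithStats(tr.astype(np.uint8)); k=1+st[1:,4].argmax()
print("tray",st[k]); r=ray(np.argwhere(l==k)[:,::-1],.036); q=cv2.minAreaRect((r[:,:2]*1000).astype(np.float32)); print(q,cv2.boxPoints(q))
# guide strips
g=(z>.010)&(z<.024)&(v>205)&(v<232)
for a,b in((232,242),(274,284)):
    mm=g&(u>a)&(u<b)&(hsv[...,2]>120); P=W[mm]; f=np.polyfit(P[:,0],P[:,1],1); print("strip",len(P),f,P[:,:2].mean(0))
E
```

```text
lid rect ((635.1009521484375, 221.1883544921875), (121.60541534423828, 150.3126220703125), 89.13810729980469)
[[559.0385  161.52304]
 [709.33417 159.262  ]
 [711.1634  280.85367]
 [560.86774 283.11472]]
pad 97 [0.42656083 0.34543349 0.124     ] [0.41233222 0.33128591 0.124     ] [0.44163607 0.35774578 0.124     ] 0.12455380590697462
tray [ 238  207   37   36 1210]
((458.76129150390625, 229.69668579101562), (109.17850494384766, 111.58540344238281), 87.05415344238281) [[400.23688 178.04688]
 [511.67484 172.31226]
 [517.2857  281.3465 ]
 [405.84775 287.08112]]
strip 89 [-0.0969834   0.33789417] [0.48206559 0.29114181]
strip 101 [0.0247836  0.15154326] [0.47963356 0.16343031]
```

```bash
cat >> h.py <<'E'
from scipy.spatial.transform import Rotation as Ro
PSI=-.035; O=np.array([.575,.2237,0]); H=Ro.from_euler('z',PSI).as_matrix()
def tool(tilt):
    z=H@np.array([np.sin(tilt),0,-np.cos(tilt)]); y=H@np.array([0,1,0]); return np.c_[np.cross(y,z),y,z]
def go(p,R,base=None):
    s=manip.sense()
    p0,R0=(s["tcp_pos"],Ro.from_euler('xyz',s["eef_rot"]).as_matrix()) if base is None else base
    d=R0.T@(np.array(p)-p0)/.25; w=Ro.from_matrix(R0.T@R).as_rotvec()/(2*np.pi)
    print("shift",d.round(4),"turn",w.round(4),"rows",round(np.linalg.norm(d)*5,1),round(np.linalg.norm(w)*42,1))
def hop(p): return O+H@np.array(p)
E
python3 - <<'E'
from h import *
print(hop([-.171,0,0]),hop([-.151,.116,.124]))
go([.29,.43,.22],tool(0)); 
A=[.365,.222,.16]
go(A,tool(.3),(np.array([.29,.43,.22]),tool(0)))
E
```

```text
[0.40410473 0.22968378 0.        ] [0.42815165 0.34491288 0.124     ]
shift [-0.6891 -0.7425 -0.0074] turn [-0.0002 -0.     -0.035 ] rows 5.1 1.5
shift [-0.3289 -0.821   0.24  ] turn [ 0.     -0.0477 -0.    ] rows 4.6 2.0
```

Emit:
servo_tool(
  deltas=[
    [[-0.689, -0.742, -0.007], [0, 0, -0.035], 0],
    [[-0.689, -0.742, -0.007], [0, 0, -0.035], 0],
    [[-0.689, -0.742, -0.007], [0, 0, -0.035], 0],
    [[-0.689, -0.742, -0.007], [0, 0, -0.035], 0],
    [[-0.689, -0.742, -0.007], [0, 0, -0.035], 0],
    [[-0.689, -0.742, -0.007], [0, 0, -0.035], 0],
    [[-0.689, -0.742, -0.007], [0, 0, -0.035], 0],
    [[-0.689, -0.742, -0.007], [0, 0, -0.035], 0],
  ],
  newtons=20,
)

```text
t: 0.9
tcp_pos: [0.2898, 0.4309, 0.2203]
eef_rot: [3.142, -0.0, 3.107]
force: [-0.0, -0.2, 0.3]
grip_width: 0.362
```

Emit:
servo_tool(
  deltas=[
    [[-0.329, -0.821, 0.24], [0, -0.048, 0], 0],
    [[-0.329, -0.821, 0.24], [0, -0.048, 0], 0],
    [[-0.329, -0.821, 0.24], [0, -0.048, 0], 0],
    [[-0.329, -0.821, 0.24], [0, -0.048, 0], 0],
    [[-0.329, -0.821, 0.24], [0, -0.048, 0], 0],
    [[-0.329, -0.821, 0.24], [0, -0.048, 0], 0],
    [[-0.329, -0.821, 0.24], [0, -0.048, 0], 0],
    [[-0.329, -0.821, 0.24], [0, -0.048, 0], 0],
  ],
)

```text
t: 1.7
tcp_pos: [0.3649, 0.2236, 0.1607]
eef_rot: [3.141, 0.301, 3.108]
force: [-0.4, -1.0, 0.1]
grip_width: 0.007
```

```bash
python3 - <<'E'
from h import *
R=tool(.3); a=hop([-.197,-.006,.018]); print(a); go(a,R)
for x in(-.18,-.104,-.1): go(hop([x,-.006,.018]),R,(a,R))
E
```

```text
[0.37791069 0.22459727 0.018     ]
shift [0.12   0.0057 0.5604] turn [0.0001 0.0002 0.0002] rows 2.9 0.0
shift [-0.065  -0.      0.0201] turn [0. 0. 0.] rows 0.3 0.0
shift [-0.3554 -0.      0.1099] turn [0. 0. 0.] rows 1.9 0.0
shift [-0.3707 -0.      0.1147] turn [0. 0. 0.] rows 1.9 0.0
```

Emit:
servo_tool(
  deltas=[
    [[0.06, 0.003, 0.18], [0, 0, 0], 0],
    [[0.12, 0.006, 0.37], [0, 0, 0], 0],
    [[0.12, 0.006, 0.5], [0, 0, 0], 0],
    [[0.12, 0.006, 0.56], [0, 0, 0], 0],
    [[0.12, 0.006, 0.56], [0, 0, 0], 0],
  ],
)

```text
t: 2.2
tcp_pos: [0.377, 0.2238, 0.0156]
eef_rot: [-3.139, 0.298, 3.109]
force: [0.4, 0.6, 1.1]
grip_width: 0.006
```

Emit:
servo_tool(
  deltas=[
    [[-0.03, 0, 0.0093], [0, 0, 0], 0],
    [[-0.06, 0, 0.0186], [0, 0, 0], 0],
    [[-0.09, 0, 0.028], [0, 0, 0], 0],
    [[-0.12, 0, 0.037], [0, 0, 0], 0],
    [[-0.15, 0, 0.0464], [0, 0, 0], 0],
    [[-0.18, 0, 0.0557], [0, 0, 0], 0],
    [[-0.21, 0, 0.065], [0, 0, 0], 0],
    [[-0.24, 0, 0.0743], [0, 0, 0], 0],
    [[-0.27, 0, 0.0835], [0, 0, 0], 0],
    [[-0.3, 0, 0.0928], [0, 0, 0], 0],
    [[-0.32, 0, 0.099], [0, 0, 0], 0],
    [[-0.32, 0, 0.099], [0, 0, 0], 0],
  ],
)

```text
t: 3.4
tcp_pos: [0.4625, 0.2202, 0.0179]
eef_rot: [-3.141, 0.302, 3.106]
force: [-0.4, 0.7, 0.4]
grip_width: 0.007
```

```bash
python3 - <<'E'
from h import *
print(manip.sense()["force"],H.T@(manip.sense()["tcp_pos"]-O))
s=snap("scene"); cv2.imwrite("pics/push1.png",cv2.resize(s["color"][100:240,190:370,::-1],(720,560),interpolation=cv2.INTER_CUBIC))
E
```

```text
[-0.37341223  0.73262391  0.4218412 ] [-0.11233076 -0.00741406  0.01791266]
```

View pics/push1.png

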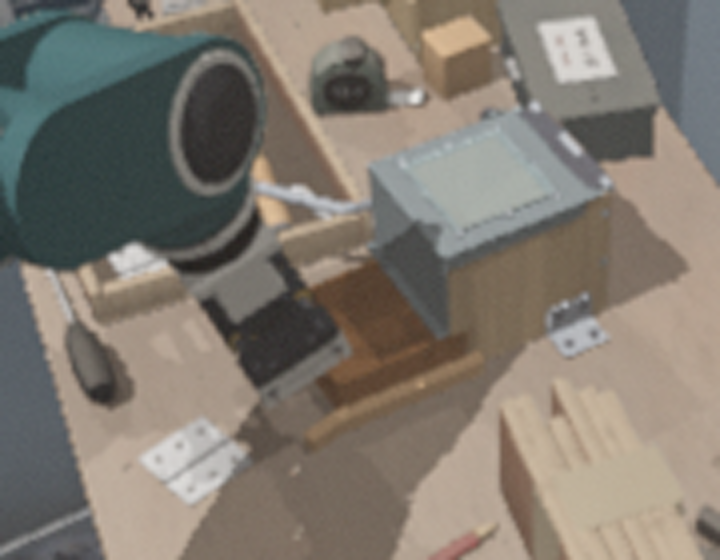

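The picture shows the tray at (375,330) with its rear entering the hopper mouth, the gripper behind its front wall and clear of the lever. The tray isn't against the stop yet, so I'll push on slowly until the force rises.

Emit:
servo_tool(
  deltas=[
    [[-0.01, 0, 0.003], [0, 0, 0], 0],
    [[-0.02, 0, 0.006], [0, 0, 0], 0],
    [[-0.03, 0, 0.009], [0, 0, 0], 0],
    [[-0.03, 0, 0.009], [0, 0, 0], 0],
  ],
)

```text
t: 3.85
tcp_pos: [0.4698, 0.2201, 0.018]
eef_rot: [-3.142, 0.302, 3.107]
force: [-1.7, 0.3, -0.2]
grip_width: 0.004
```

Emit:
servo_tool(
  deltas=[
    [[-0.008, 0, 0.0025], [0, 0, 0], 0],
    [[-0.015, 0, 0.0046], [0, 0, 0], 0],
    [[-0.015, 0, 0.0046], [0, 0, 0], 0],
  ],
)

```text
t: 4.15
tcp_pos: [0.4713, 0.2203, 0.0176]
eef_rot: [-3.141, 0.296, 3.106]
force: [-36.4, 0.4, 22.0]
grip_width: 0.005
```

Emit:
servo_tool(
  deltas=[
    [[0.04, 0, -0.012], [0, 0, 0], 0],
    [[0.095, 0, -0.03], [0, 0, 0], 0],
    [[0.15, 0, -0.046], [0, 0, 0], 0],
    [[0.15, 0, -0.046], [0, 0, 0], 0],
    [[0.06, 0, -0.34], [0, 0, 0], 0],
    [[-0.03, 0, -0.62], [0, 0, 0], 0],
    [[-0.03, 0, -0.62], [0, 0, 0], 0],
    [[-0.03, 0, -0.62], [0, 0, 0], 0],
    [[-0.03, 0, -0.62], [0, 0, 0], 0],
  ],
)

```text
t: 5.05
tcp_pos: [0.4355, 0.2216, 0.1695]
eef_rot: [3.14, 0.304, 3.106]
force: [0.5, 1.0, -1.7]
grip_width: 0.007
```

```bash
python3 - <<'E'
from h import *
s=snap("scene"); cv2.imwrite("pics/push2.png",cv2.resize(s["color"][100:240,190:370,::-1],(720,560),interpolation=cv2.INTER_CUBIC))
t=snap("top"); W=cloud(t); hsv=cv2.cvtColor(t["color"],cv2.COLOR_RGB2HSV)
m=(hsv[...,0]<20)&(hsv[...,1]>140); m[:,:225]=0; m[:,285:]=0; m[:190]=0; m[250:]=0
print(np.argwhere(m).min(0),np.argwhere(m).max(0),m.sum())
cv2.imwrite("pics/push2t.png",cv2.resize(t["color"][125:285,185:305,::-1],None,fx=3.5,fy=3.5,interpolation=cv2.INTER_CUBIC))
# pad press: vertical tool, contact point pad centre
S=manip.sense(); print(S["tcp_pos"],S["eef_rot"],S["force"])
P=[.427,.345,0]
print(W[225:245,205:220,2].max())
go([.427,.345,.20],tool(0))
E
```

```text
[195 239] [219 273] 836
[0.43458031 0.22113229 0.16686394] [-3.14067809  0.30031548  3.10689769] [ 0.31059014  0.26233985 -0.13301171]
0.4981889625823622
shift [ 0.0062  0.494  -0.1411] turn [-0.0001  0.0478  0.    ] rows 2.6 2.0
```

View pics/push2t.png

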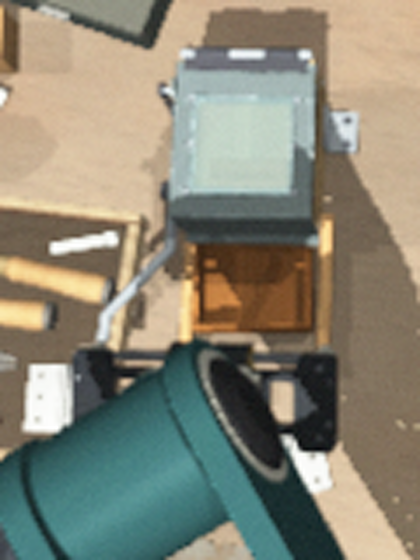

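The top view shows the tray home: its front wall is now at image row 219, against 242 before (about 71 mm of travel), and its rear is under the lid. Next I'll go above the pad.

Emit:
servo_tool(
  deltas=[
    [[-0.05, 0.05, -0.14], [0, 0.02, 0], 0],
    [[0.006, 0.25, -0.141], [0, 0.048, 0], 0],
    [[0.006, 0.494, -0.141], [0, 0.048, 0], 0],
    [[0.006, 0.494, -0.141], [0, 0.048, 0], 0],
    [[0.006, 0.494, -0.141], [0, 0.048, 0], 0],
    [[0.006, 0.494, -0.141], [0, 0.048, 0], 0],
    [[0.006, 0.494, -0.141], [0, 0.048, 0], 0],
  ],
)

```text
t: 5.85
tcp_pos: [0.427, 0.3441, 0.2013]
eef_rot: [-3.141, 0.0, 3.106]
force: [-0.3, -0.7, 0.0]
grip_width: 0.004
```

```bash
python3 - <<'E'
from h import *
print(manip.sense()["force"]); 
for p in ([.427,.345,.13],[.426,.345,.118],[.4195,.345,.075]): go(p,tool(0))
E
```

```text
[-0.27669187 -0.74988905  0.0019618 ]
shift [1.000e-04 3.800e-03 2.851e-01] turn [-0.      0.     -0.0001] rows 1.4 0.0
shift [0.0041 0.0036 0.3331] turn [-0.      0.     -0.0001] rows 1.7 0.0
shift [0.0301 0.0028 0.5051] turn [-0.      0.     -0.0001] rows 2.5 0.0
```

Emit:
servo_tool(
  deltas=[
    [[0, 0.004, 0.1], [0, 0, 0], 0],
    [[0, 0.004, 0.2], [0, 0, 0], 0],
    [[0, 0.004, 0.27], [0, 0, 0], 0],
    [[0, 0.004, 0.3], [0, 0, 0], 0],
    [[0.002, 0.004, 0.32], [0, 0, 0], 0],
    [[0.004, 0.004, 0.34], [0, 0, 0], 0],
    [[0.004, 0.004, 0.34], [0, 0, 0], 0],
  ],
)

```text
t: 6.55
tcp_pos: [0.4263, 0.3463, 0.1168]
eef_rot: [3.141, 0.001, 3.107]
force: [-0.8, -0.6, 4.1]
grip_width: 0.003
```

Emit:
servo_tool(
  deltas=[
    [[0.002, 0, 0.015], [0, 0, 0], 0],
    [[0.004, 0, 0.03], [0, 0, 0], 0],
    [[0.006, 0, 0.045], [0, 0, 0], 0],
    [[0.008, 0, 0.06], [0, 0, 0], 0],
    [[0.011, 0, 0.075], [0, 0, 0], 0],
    [[0.013, 0, 0.09], [0, 0, 0], 0],
    [[0.016, 0, 0.105], [0, 0, 0], 0],
    [[0.018, 0, 0.12], [0, 0, 0], 0],
    [[0.02, 0, 0.135], [0, 0, 0], 0],
    [[0.022, 0, 0.15], [0, 0, 0], 0],
    [[0.024, 0, 0.16], [0, 0, 0], 0],
    [[0.025, 0, 0.165], [0, 0, 0], 0],
  ],
)

```text
t: 7.75
tcp_pos: [0.4198, 0.3463, 0.0748]
eef_rot: [-3.141, -0.0, 3.107]
force: [1.0, -0.4, 2.1]
grip_width: 0.005
```

```bash
python3 - <<'E'
from h import *
S=manip.sense(); print(S["tcp_pos"],S["force"])
s=snap("scene"); cv2.imwrite("pics/press.png",cv2.resize(s["color"][90:230,190:370,::-1],(720,560),interpolation=cv2.INTER_CUBIC))
E
```

```text
[0.41976112 0.34631835 0.07484767] [ 0.98842009 -0.39478438  2.10250127]
```

View pics/press.png

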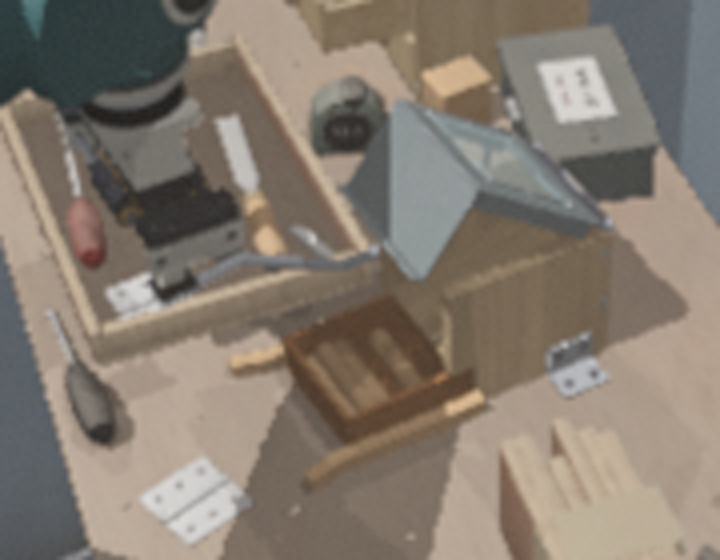

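The lid stands high at (440,180), the lever is down, and dowels are already in the tray at (340,365) and (395,345). I'll hold it down.

Emit:
servo_tool(
  deltas=[
    [[0, 0, 0.004], [0, 0, 0], 0],
    [[0, 0, 0.004], [0, 0, 0], 0],
    [[0, 0, 0.004], [0, 0, 0], 0],
    [[0, 0, 0.004], [0, 0, 0], 0],
    [[0, 0, 0.004], [0, 0, 0], 0],
    [[0, 0, 0.004], [0, 0, 0], 0],
    [[0, 0, 0.004], [0, 0, 0], 0],
    [[0, 0, 0.004], [0, 0, 0], 0],
    [[0, 0, 0.004], [0, 0, 0], 0],
    [[0, 0, 0.004], [0, 0, 0], 0],
    [[0, 0, 0.004], [0, 0, 0], 0],
    [[0, 0, 0.004], [0, 0, 0], 0],
  ],
)

```text
t: 9.0
tcp_pos: [0.4199, 0.3464, 0.0742]
eef_rot: [-3.142, -0.0, 3.107]
force: [0.3, -2.2, 3.3]
grip_width: 0.006
```

Emit:
servo_tool(
  deltas=[
    [[0, 0, 0], [0, 0, 0], 0],
    [[0, 0, 0], [0, 0, 0], 0],
    [[0, 0, 0], [0, 0, 0], 0],
    [[0, 0, 0], [0, 0, 0], 0],
    [[0, 0, 0], [0, 0, 0], 0],
    [[0, 0, 0], [0, 0, 0], 0],
    [[0, 0, 0], [0, 0, 0], 0],
    [[0, 0, 0], [0, 0, 0], 0],
    [[0, 0, 0], [0, 0, 0], 0],
    [[0, 0, 0], [0, 0, 0], 0],
    [[0, 0, 0], [0, 0, 0], 0],
    [[0, 0, 0], [0, 0, 0], 0],
  ],
)

```text
t: 10.2
tcp_pos: [0.4199, 0.3465, 0.0742]
eef_rot: [-3.142, -0.0, 3.107]
force: [-1.0, -1.4, 2.8]
grip_width: 0.005
```

```bash
python3 - <<'E'
from h import *
S=manip.sense(); print(S["tcp_pos"],S["force"])
a=snap("scene")["color"][140:210,240:320,::-1]; b=snap("top")["color"][180:260,220:300,::-1]
cv2.imwrite("pics/hold.png",np.hstack([cv2.resize(a,(400,400),interpolation=2),cv2.resize(b,(400,400),interpolation=2)]))
E
```

```text
[0.41987351 0.34646788 0.07422224] [-0.99568004 -1.42200886  2.7609225 ]
```

View pics/hold.png

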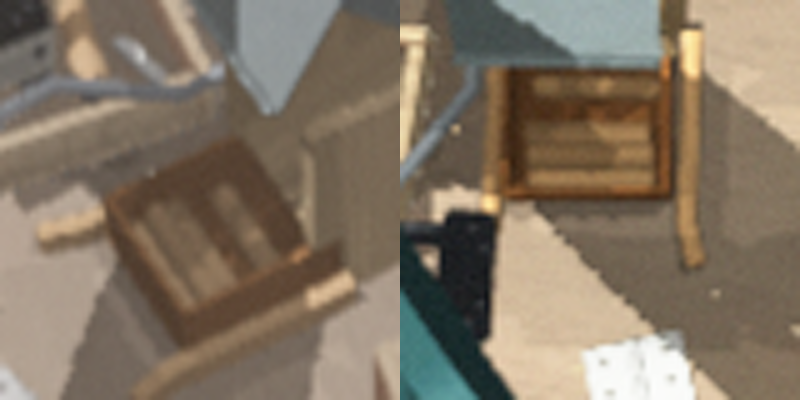

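```bash
python3 - <<'E'
from h import *
Z=[];C=[]
for i in range(6):
    s=snap("top"); W=cloud(s); Z.append(W[190:222,248:270]); C.append(s["color"][190:222,248:270].mean(1))
Z=np.nanmean(np.array(Z),(0,2)); C=np.mean(C,0)
for i in range(32): print(190+i,(Z[i]*1000).round(1),C[i].round(),end=" | " if i%2==0 else "\n")
E
```

```text
190 [545.7 204.7 156.4] [131. 145. 144.] | 191 [542.6 204.5 157.4] [115. 128. 127.]
192 [539.3 204.2 159.5] [117. 130. 129.] | 193 [564.4 226.8   5.9] [97. 95. 86.]
194 [561.1 226.8   5.7] [82. 59. 38.] | 195 [555.2 224.8  20.4] [102.  76.  48.]
196 [551.7 224.4  21.5] [124.  95.  62.] | 197 [548.6 224.5  20.7] [124.  96.  63.]
198 [545.6 224.7  19.1] [115.  88.  58.] | 199 [543.7 225.9  10.8] [94. 70. 44.]
200 [541.3 226.6   5.6] [84. 56. 32.] | 201 [538.1 226.7   5.4] [90. 58. 31.]
202 [534.8 226.6   5.3] [95. 60. 33.] | 203 [531.5 226.5   5.6] [97. 62. 34.]
204 [526.3 224.6  17.9] [110.  79.  49.] | 205 [522.7 224.1  20.6] [127.  97.  63.]
206 [519.3 224.   21.5] [138. 107.  70.] | 207 [516.3 224.2  20.1] [137. 106.  69.]
208 [512.3 223.4  25.2] [121.  93.  61.] | 209 [508.7 223.   27.9] [122.  94.  62.]
210 [505.4 222.9  28.7] [132. 102.  67.] | 211 [502.3 223.   27.7] [130. 100.  66.]
212 [499.5 223.6  24.9] [116.  89.  58.] | 213 [497.  224.1  19.4] [107.  83.  54.]
214 [493.6 223.9  20.9] [141. 109.  71.] | 215 [490.3 223.8  21.4] [161. 124.  81.]
216 [487.3 223.7  20.3] [151. 116.  76.] | 217 [482.1 221.4  36.5] [134.  95.  57.]
218 [479.  221.2  36.3] [112.  72.  40.] | 219 [478.4 224.7  14.2] [77. 49. 27.]
220 [476.7 226.7   0.5] [85. 70. 57.] | 221 [473.5 226.6   0.5] [96. 84. 70.]
```

Averaged depth shows four dowels in the tray: tops 21–29 mm high, at x = 0.552, 0.519, 0.505 and 0.490, between the walls. The tray front is at x = 0.479, which puts it home. Now I'll ease the lever up.

Emit:
servo_tool(
  deltas=[
    [[-0.001, 0, -0.006], [0, 0, 0], 0],
    [[-0.002, 0, -0.013], [0, 0, 0], 0],
    [[-0.003, 0, -0.02], [0, 0, 0], 0],
    [[-0.004, 0, -0.027], [0, 0, 0], 0],
    [[-0.005, 0, -0.034], [0, 0, 0], 0],
    [[-0.007, 0, -0.041], [0, 0, 0], 0],
    [[-0.008, 0, -0.048], [0, 0, 0], 0],
    [[-0.009, 0, -0.055], [0, 0, 0], 0],
    [[-0.01, 0, -0.062], [0, 0, 0], 0],
    [[-0.011, 0, -0.069], [0, 0, 0], 0],
    [[-0.012, 0, -0.076], [0, 0, 0], 0],
    [[-0.013, 0, -0.083], [0, 0, 0], 0],
  ],
)

```text
t: 11.8
tcp_pos: [0.4232, 0.3463, 0.0952]
eef_rot: [3.142, 0.0, 3.107]
force: [-3.6, 0.9, 4.2]
grip_width: 0.007
```

Emit:
servo_tool(
  deltas=[
    [[-0.001, 0, -0.007], [0, 0, 0], 0],
    [[-0.002, 0, -0.014], [0, 0, 0], 0],
    [[-0.003, 0, -0.021], [0, 0, 0], 0],
    [[-0.004, 0, -0.028], [0, 0, 0], 0],
    [[-0.005, 0, -0.035], [0, 0, 0], 0],
    [[-0.006, 0, -0.042], [0, 0, 0], 0],
    [[-0.007, 0, -0.049], [0, 0, 0], 0],
    [[-0.008, 0, -0.056], [0, 0, 0], 0],
    [[-0.009, 0, -0.063], [0, 0, 0], 0],
    [[-0.01, 0, -0.07], [0, 0, 0], 0],
    [[-0.011, 0, -0.077], [0, 0, 0], 0],
    [[-0.012, 0, -0.084], [0, 0, 0], 0],
  ],
)

```text
t: 13.0
tcp_pos: [0.4264, 0.3462, 0.1162]
eef_rot: [3.142, 0.001, 3.107]
force: [1.8, 0.2, 2.5]
grip_width: 0.006
```

Emit:
servo_tool(
  deltas=[
    [[-0.001, 0, -0.006], [0, 0, 0], 0],
    [[-0.002, 0, -0.012], [0, 0, 0], 0],
    [[-0.003, 0, -0.018], [0, 0, 0], 0],
    [[-0.003, 0, -0.024], [0, 0, 0], 0],
    [[-0.003, 0, -0.03], [0, 0, 0], 0],
    [[-0.003, 0, -0.036], [0, 0, 0], 0],
    [[-0.003, 0, -0.042], [0, 0, 0], 0],
    [[-0.003, 0, -0.048], [0, 0, 0], 0],
    [[-0.003, 0, -0.056], [0, 0, 0], 0],
    [[-0.003, 0, -0.07], [0, 0, 0], 0],
    [[-0.003, 0, -0.09], [0, 0, 0], 0],
    [[-0.003, 0, -0.12], [0, 0, 0], 0],
  ],
)

```text
t: 14.2
tcp_pos: [0.4268, 0.3461, 0.1462]
eef_rot: [-3.141, -0.0, 3.107]
force: [-0.9, 0.5, 0.8]
grip_width: 0.006
```

Emit:
servo_tool(
  deltas=[
    [[0, 0, -0.1], [0, 0, 0], 0],
    [[0, 0, -0.25], [0, 0, 0], 0],
    [[0.05, 0.2, -0.35], [0, 0, 0], 0],
    [[0.05, 0.2, -0.35], [0, 0, 0], 0],
    [[0.05, 0.3, -0.35], [0, 0, 0], 0],
    [[0.05, 0.3, -0.35], [0, 0, 0], 0],
    [[0.05, 0.3, -0.35], [0, 0, 0], 0],
    [[0.05, 0.3, -0.35], [0, 0, 0], 0],
  ],
)

```text
t: 15.0
tcp_pos: [0.417, 0.4209, 0.2333]
eef_rot: [-3.141, -0.0, 3.106]
force: [0.5, -0.1, -0.2]
grip_width: 0.006
```

```bash
python3 - <<'E'
from h import *
S=manip.sense(); print(S["tcp_pos"],S["force"],S["t"])
Z=[]
for i in range(6):
    s=snap("top"); Z.append(cloud(s))
W=np.nanmean(Z,0)
for r in range(186,222,2): print(r,(W[r,248:270].mean(0)*1000).round(1),end=" | ")
print("\nlid z rows",(W[150:186:5,248:270,2].mean(1)*1000).round(1))
a=snap("scene")["color"][110:220,190:350,::-1]; b=s["color"][120:280,180:300,::-1]
cv2.imwrite("pics/end.png",np.hstack([cv2.resize(a,(480,330),interpolation=2),cv2.resize(b,(248,330),interpolation=2)]))
E
```

```text
[0.41702884 0.42092747 0.23331317] [ 0.50779987 -0.05941627 -0.19082742] 15.0
186 [562.7 208.7 130.1] | 188 [561.3 212.1 106.8] | 190 [561.5 216.9  73.6] | 192 [559.4 220.2  50.8] | 194 [558.6 225.   19.6] | 196 [551.8 224.4  21.1] | 198 [545.6 224.7  19.2] | 200 [541.4 226.6   5.2] | 202 [534.8 226.5   5.5] | 204 [526.3 224.6  18.2] | 206 [519.3 224.1  21.2] | 208 [512.3 223.4  25.4] | 210 [505.4 222.9  28.6] | 212 [499.5 223.3  25.1] | 214 [493.6 223.8  21.2] | 216 [487.3 223.9  20. ] | 218 [479.  221.5  36. ] | 220 [476.7 226.7   0.5] | 
lid z rows [129.7 132.2 132.3 132.3 132.2 132.5 130.1 129.8]
```

View pics/end.png

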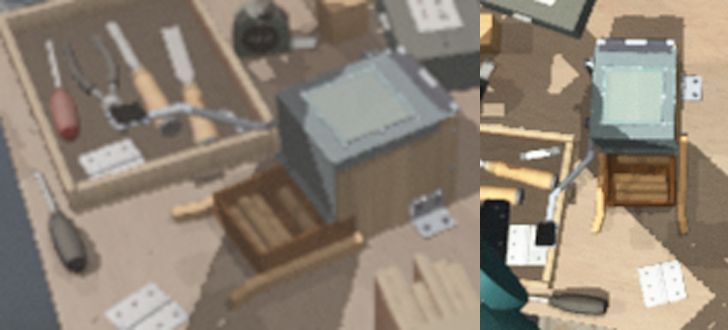

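The final picture shows the lid flat shut at (370,100) (top level at about 130 mm, lip front at x = 0.56). The four dowels are still in the tray at (270,215), the lever is up at (130,112), and the bystanders are in place.

```bash
python3 -c "
from rig import job
print(job.job_done())"
```

```text
the job is handed in; nothing more can be done
None
```

I carried out the whole job in about 15 s of the 43 s allowed and handed it in; the hand-in gives no verdict.

- **Tray:** I pushed it home with the closed fingertips until it met the stop. The force there reached 36 N back along the push and 22 N vertically on the tool. The tray stayed flat, and its front wall stood about 71 mm farther in than at the start.
- **Dowels:** I held the lever down for about 2.5 s. Averaged depth pictures showed four dowels between the tray walls, one resting slightly raised on its neighbours, with its top at 29 mm.
- **Lid:** I let the lever up under the finger over about 3 s, with no sign of a slam.

Last checks before hand-in:
- The lid was level, with its top at about 130 mm.
- The tray was at about x = -0.041 in the hopper's frame, and the four dowels had not moved since I held the lever.
- The nearby bystanders looked unmoved in the pictures; I did not measure them.
- The arm was clear with no contact force.

None of these checks failed or disagreed.

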